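# Shift the feed gearbox into third

## Robot

A 7-joint arm with a two-finger parallel gripper is mounted at the origin on the work surface. World frame = base frame: x ahead of the robot, y to its left, z up, the work surface at z = 0. Lengths are in mm, angles in degrees, forces in N, time in s.
With the tool pointing down it reaches from about 400 to 900 mm from the base axis. Payload 5.6 kg.
Tool frame: the origin (TCP) lies at the very end of the fingers, on their centre line; the grasp point (between the pads) lies 19 mm behind it; z points along the fingers, y is the line along which they close (so a half turn about z gives the same grasp; the last joint's range is limited). The gripper opens to 92 mm and grips with 3 to 60 N. Pads are 20 mm wide; open, the fingers measure 128 mm over their backs; the gripper's body (75 mm by 189 mm) begins 69 mm behind the grasp point.
Start: joints at [-2.464, 26.786, -0.665, 91.828, 0.344, 61.387, -3.226], TCP at [650.008, -0.045, 186.892] pointing down, gripper open.
Joint ranges: [-144.91, 144.91], [-17.63, 115.5], [-89.93, 88.59], [15.96, 139.68], [-74.01, 254.01], [8.47, 105.57], [-167.45, 167.45]. Speed limits (degrees/s): [147.25, 147.25, 180, 180, 180, 180, 180].

## Interface

Orientations are given as [roll, pitch, yaw] about the fixed x, y, z axes, in that order (R = Rz(yaw) Ry(pitch) Rx(roll)).
In Python, from plant import state, cams, sign_off gives the robot as it stands. The module is installed in compiled form; this text tells all that it offers.
- The arm moves only by the tool apply_moves, never from a script. Its argument "targets" is a list of rows, each a list of 5 numbers: the shift along the world's x, y, z as a fraction of full scale, then the turn about the world's z as a fraction of full scale, then the closure in counts, from 0 (fully open) to 255 (shut). In form: [[tx, ty, tz, turn, hand], ...]. A call has 1 to 20 rows; each row is the pose to reach, as a shift and turn from the pose commanded when the call began; what a row does not reach only later rows make up. Full scale, the value 1, is 40 cm for a shift and 45 degrees for a turn. A row lasts 1/12 s, in which the tool goes at most 41.7 mm and 7.16 degrees, less where a joint would pass 70% of its speed; a pose out of reach is approached as far as the arm can. A call with a number of a shift or a turn outside -1 to 1 is refused whole. A call with a gripper value outside its range is refused whole. The fingers move at their own pace and stop on an object; "newtons" is the grip in N (left out, the last holds). Time passes only in rows, so rows that repeat a pose let the fingers close. It gives the time, the measured TCP pose, the force, the opening and the grip force at its end, in the units of the state.
- state(): the state, without advancing time (a new reading comes with each control period).
- cams.grab_frame(name): name is "scene" or "side" or "wrist"; returns a dict with "image" (420x560x3 uint8, red, green, blue), "z_map" (420x560 float32, mm along the optical axis (not along the pixel's ray), 0 where there is no reading), "camera_matrix" (3x3 intrinsics, pixels), "k1" (the pictures are not rectified: a ray, as slopes to the right and down, at radius r is drawn at 1 + k1 r^2 times it, then the intrinsics apply), "position" and "orientation" of the camera in the world; the wrist camera has in their place "hand_eye" (4x4, takes a point from camera to tool coordinates, whose origin is the TCP and whose axes are the flange's). Camera axes: x right, y up, looking along -z (the intrinsics and any distortion apply to the point x, -y, -z); pixel columns grow to the right and rows downward; lengths in mm; the calibration is good to about 2 mm. A picture is of the moment at which its call begins: read the wrist's pose just before it.
- sign_off(): hands the job in; it is judged then, once.
Trained networks look in the newest picture that a camera, given by its name, has taken for a name from the list of things; names that differ only in an ending like _2 or _b are one class to them, and where a whole thing is asked for, a point or a joint stands for the part that bears it (a point fixed in the world has none). Each returns a list of dicts, best first, with "confidence" (0 to 1); they miss things now and then, are a little off and sometimes report something else, mostly with a low value. They report only what shows in the picture. A call takes as long as a camera call.
- cams.search_frame(camera, target): "centre" ([column, row] in pixels, amid what is visible of it).
- cams.silhouettes(camera, target): "region" (420x560 bool, what is visible of it) and "centre" ([column, row] in pixels, amid what is visible of it).
The state is a dict: "clock": time; "joint_positions": joint angles; "qd": joint speeds; "tau": joint torques, N m; "ee_pos": TCP position; "orientation": TCP orientation; "wrist_force": force on the tool from outside, world axes, zero at the start; "wrist_torque": the same for the moment, N m; "opening": finger opening in mm; "finger_force": force on a finger pad.
Only numpy, scipy, OpenCV 4.12 (cv2) and the standard library are available. Lean on these libraries where they do the work, as an engineer would, in place of code of your own. Each camera call takes 0.05 s, during which the arm holds its last target. There are 200 camera calls.

## Task

Put the feed gearbox into third: with the fingertips, push the red-knobbed lever out of the left leg of its H-shaped gate into the cross channel, across to the right, then forward and fully home into the third slot, the far right one marked green with three dots. Only push it with the tips or the outside of the fingers: never take the knob between the fingers, do not run the lever into slot one (far left) or slot four (near right) on the way, and leave everything else on the bench where it is. Finish with the hand clear of the lever.

Things in the scene. Friction and masses are not known exactly. Their poses are not given: they have to be found in the camera images.
- gearbox: blue feed gearbox bolted to the bench, fixed; foot 170 (x) x 200 (y) mm, origin at the centre of its underside. Its axes: x forward (roughly away from the robot), y left, z up; turned by up to 0.35 rad. On top a light grey gate plate 130 (x) x 150 (y) mm with an H-shaped opening
- gate_middle (a point): middle of the H, on the plate's top face, 113 mm above the bench, over the gearbox's origin. Two legs along the gearbox's x at y = +22 mm (left) and -22 mm (right), 14 mm wide, reach to x = +-29 mm; a cross channel along y, 18 mm wide with rounded corners, joins them half-way. Black dots mark slot 1 (far left, one dot), 2 (near left) and 4 (near right)
- slot3 (a point): far end of the right leg at the plate's top face: where the shaft's axis stands when the lever is home in slot 3, 22 mm forward and 22 mm right of the middle. Just beyond it a green field with three white dots
- knob (a point): centre of the lever's red ball knob, 32 mm across, on a 10 mm steel shaft. The lever swings both ways about a pivot at the gearbox's origin, 165 mm below the knob centre. Upright in the middle of the H; at a slot's end the knob is about 34 mm forward or back and 34 mm to the side, 158 mm high. About 2 N at the knob moves it; no spring; it stays where it is left
- shift_forward (a joint): forward lean of the lever, rad: 0 in the cross channel, about +0.21 at the far end of a slot, about -0.21 at the near end. The lever passes across only while this is within about +-0.04; the rounded corners guide it in from about +-0.07
- shift_across (a joint): sideways lean of the lever, rad: about -0.2 in the left leg, about +0.2 in the right leg (towards the gearbox's -y); some 0.02 play in a leg. The lever starts in the left leg, anywhere between the near end (slot 2) and the cross channel
- oil_bottle: yellow oil bottle with a red cap, 44 mm across, 110 mm tall, standing close to the left side of the gearbox; origin at the centre of its underside. Leave alone
- hex_key: dark steel L-shaped hex key, about 120 x 34 mm, 8 mm thick, lying to the right of the gearbox; origin under the middle of its long leg. Leave alone
- screwdriver: screwdriver with orange handle lying to the left of the gearbox. Leave alone
- scissors: scissors with orange handles, about 175 x 85 mm, lying flat on the left of the bench. Leave alone
- reel: white plastic reel, 110 mm across, 30 mm high, lying flat on the right of the bench. Leave alone

How it is judged (in metres and radians):
On the way, in this order (a step that is already met when the one before it is completed fails the run):
1. the lever has been pushed across to the right-hand end of the cross channel (value of joint shift_across above 0.15 rad and value of joint shift_forward between -0.1 and 0.1 rad), for 0.1 s.
2. the lever is fully forward in the third slot (value of joint shift_forward above 0.17 rad and value of joint shift_across above 0.15 rad), for 0.2 s.
At the end, for the whole second after the job is handed in: the lever rests in the third slot: leaning forward by more than 0.17 rad (its stop is at about 0.21) and to the right by more than 0.15 rad, at rest; every loose thing is within 20 mm of where it started (all of step 2 and value of joint shift_forward below 0.25 rad and velocity of joint shift_forward between -0.05 and 0.05 rad/s and distance of each of oil_bottle, hex_key, screwdriver, scissors, reel from where it was at the start of the episode below 0.02 m); the robot touches nothing.
It fails at once if the lever went into slot 1 (far left), more than half-way (value of joint shift_forward above 0.13 rad and value of joint shift_across below -0.1 rad).
It fails at once if the lever went into slot 4 (near right), more than half-way (value of joint shift_forward below -0.13 rad and value of joint shift_across above 0.1 rad).
It fails at once if the knob was taken between the fingers (horizontal distance between the grasp point and knob below 0.013 m and z of the grasp point in the frame of knob below 0.028 m).
It fails at once if something else on the bench was moved by more than 20 mm (distance of any of oil_bottle, hex_key, screwdriver, scissors, reel from where it was at the start of the episode above 0.02 m).
It also fails if it takes over 64 s, if anything falls off the work surface, if the arm or the gripper's body presses on something with over 40 N, if the wrist force passes 120 N, or if a joint passes its speed limit or range.

## Working session

There is one attempt and no reset: what is moved stays moved. The work goes in short steps, Python scripts to look and compute and a tool call to move; the robot and the scene stay as the last step left them, time stands still between calls to the robot, and variables do not carry over. Pictures are saved under pics/ and viewed, at most 10 in all, crops included, and the job is handed in when it is done.

Besides the shell and the picture viewer there is one more tool, called after "Request:" as a command line: name --pt "numbers of a row" for each row, then --argument value for the rest. apply_moves: Moves the arm, as the interface text tells. Shift numbers are shares of 40 cm and turn numbers shares of 45 degrees, none past 1 either way. Its arguments: {"type":"object","properties":{"targets":{"type":"array","items":{"type":"array","items":{"type":"number"}}},"newtons":{"type":"number"}},"required":["targets"]}

```bash
mkdir -p pics; cat > h.py <<'E'
import numpy as np, cv2
from scipy.spatial.transform import Rotation as R
from plant import state, cams, sign_off
def pose(f,s=None):
    if 'hand_eye' in f:
        T=np.eye(4);T[:3,:3]=R.from_euler('xyz',s['orientation'],degrees=True).as_matrix();T[:3,3]=s['ee_pos']
        return T@np.array(f['hand_eye'])
    T=np.eye(4);o=np.array(f['orientation'],float)
    T[:3,:3]=o if o.shape==(3,3) else R.from_euler('xyz',o,degrees=True).as_matrix();T[:3,3]=f['position'];return T
def pts(f,px,s=None,z=None):
    """px Nx2 -> world using z_map, or intersect plane world z"""
    K=np.array(f['camera_matrix']);px=np.atleast_2d(px).astype(float)
    d=np.c_[(px[:,0]-K[0,2])/K[0,0],(px[:,1]-K[1,2])/K[1,1]];u=d.copy()
    for _ in range(20): u=d/(1+f['k1']*(u**2).sum(1,keepdims=True))
    ray=np.c_[u[:,0],-u[:,1],-np.ones(len(u))];T=pose(f,s)
    if z is None:
        zz=f['z_map'][px[:,1].round().astype(int),px[:,0].round().astype(int)]
        return (ray*zz[:,None])@T[:3,:3].T+T[:3,3]
    w=ray@T[:3,:3].T;return T[:3,3]+w*((z-T[2,3])/w[:,2])[:,None]
def save(f,n): cv2.imwrite('pics/'+n,f['image'][:,:,::-1])
E
python3 - <<'E'
from h import *
s=state();print(s)
for c in ['scene','side','wrist']:
    f=cams.grab_frame(c);save(f,c+'0.png')
    print(c,f.get('position'),f.get('orientation'),f['k1'])
    for t in ['knob','gearbox','oil_bottle']:
        for r in cams.silhouettes(c,t)[:2]:
            m=r['region'];v,u=np.nonzero(m);p=pts(f,np.c_[u,v],s);p=p[f['z_map'][v,u]>0]
            print(t,r['confidence'],r['centre'],m.sum(),np.median(p,0).round(),np.percentile(p,[2,98],axis=0).round() if len(p) else '')
E
```

```text
{'clock': 0.0, 'joint_positions': array([-2.46364201, 26.83407515, -0.66384373, 91.88092491,  0.34323908,
       61.38521983, -3.22422422]), 'qd': array([ 0.00054144, -0.11247027, -0.10538389,  0.00210279, -0.07939271,
        0.06501627, -0.03040846]), 'tau': array([-3.39112758e-04, -5.20573139e+01, -1.31628491e-02, -2.43752271e+01,
       -5.67366311e-02,  1.73054746e-02,  1.50106093e-04]), 'ee_pos': array([ 6.49376938e+02, -8.18286769e-02,  1.85962139e+02]), 'orientation': array([-1.79901991e+02,  6.89701272e-03,  8.99966887e+01]), 'wrist_force': array([ 0.38310544, -0.31109757, -0.28561051]), 'wrist_torque': array([-0.0187149 ,  0.05864299, -0.00935934]), 'finger_force': 0.0, 'opening': 91.52805789342459}
scene [1213.72544461 -916.70683745  938.84928598] [55.67699058  1.31446742 35.92950429] 0.040944920484595686
knob 0.41 [273.3, 228.2] 133 [553. -69. 157.] [[433. -77.   5.]
 [562. 112. 174.]]
gearbox 0.91 [277.5, 259.3] 3584 [ 605. -138.   92.] [[ 518. -192.    6.]
 [ 670.   -5.  152.]]
oil_bottle 0.56 [353.6, 188.6] 125 [528. 517.   2.] [[444. 478.  -4.]
 [583. 592.   9.]]
oil_bottle 0.45 [300.9, 230.6] 191 [554.  78.  69.] [[531.  66.  33.]
 [568.  95. 108.]]
side [ 433.57436348  787.76252425 1038.20091562] [  40.80268282   -0.40531492 -172.87781632] -0.06023724646582641
knob 0.68 [278.0, 191.8] 59 [546. -50. 169.] [[535. -61. 155.]
 [557. -42. 174.]]
gearbox 0.62 [267.5, 211.6] 2910 [570. -26.  95.] [[ 484. -158.    1.]
 [ 663.   22.  163.]]
oil_bottle 0.6 [267.7, 252.3] 317 [545. 105.  63.] [[526.  86.   6.]
 [568. 115. 109.]]
wrist None None -0.014322507747643464
knob 0.64 [141.0, 274.2] 57 [537. -46. 163.] [[513. -71. 112.]
 [588.  10. 259.]]
gearbox 0.9 [222.8, 241.1] 19947 [595. -38. 105.] [[ 492. -131.   10.]
 [ 664.   18.  114.]]
oil_bottle 0.97 [177.5, 105.6] 2141 [554.  90.  76.] [[535.  71.  12.]
 [566. 110. 110.]]
```

View images.

View pics/wrist0.png

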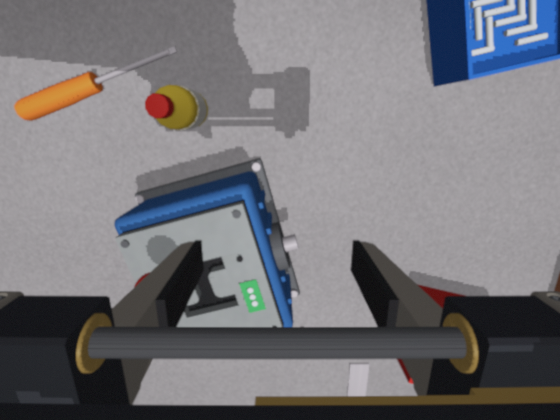

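View pics/side0.png

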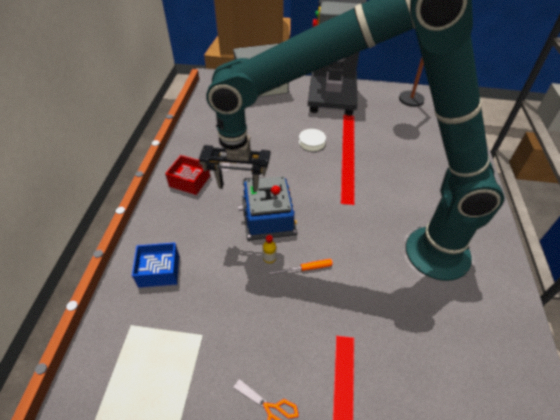

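Request:
apply_moves --pt "0 0 0.1 0 255" --pt "0 0 0.2 0 255" --pt "0 0 0.3 0 255" --pt "-0.05 -0.1 0.3 0 255" --pt "-0.1 -0.2 0.3 0 255" --pt "-0.15 -0.3 0.3 0 255" --pt "-0.15 -0.3 0.3 0 255" --pt "-0.15 -0.3 0.3 0 255" --pt "-0.15 -0.3 0.3 0 255" --pt "-0.15 -0.3 0.3 0 255"

```text
clock: 1.43
ee_pos: [590.7, -117.8, 306.8]
orientation: [180.0, -0.1, 90.2]
wrist_force: [0.7, 0.9, 0.4]
opening: 27.6
finger_force: 0.0
```

```bash
cat > look.py <<'E'
import sys
from h import *
s=state();f=cams.grab_frame('wrist');save(f,sys.argv[1]);print(s['ee_pos'].round(1),s['orientation'].round(2),s['opening'].round(1),s['wrist_force'].round(1),s['clock'])
vv,uu=np.mgrid[:420,:560];px=np.c_[uu.ravel(),vv.ravel()]
P=pts(f,px,s);I=f['image'].reshape(-1,3).astype(int);ok=f['z_map'].ravel()>0
near=ok&(abs(P[:,0]-590)<130)&(abs(P[:,1]+60)<130)
sat=I.max(1)-I.min(1)
pl=near&(abs(P[:,2]-113)<5)&(sat<40)
print('plate n',pl.sum(),np.median(P[pl,2]))
(c,sz,a)=cv2.minAreaRect(P[pl,:2].astype(np.float32));print('rect',c,sz,a)
red=near&(I[:,0]>110)&(I[:,1]<60)&(I[:,2]<60)&(P[:,2]>135)&(P[:,2]<190)
if red.sum()>20:
    q=P[red];A=np.c_[2*q,np.ones(len(q))];x=np.linalg.lstsq(A,(q**2).sum(1),rcond=None)[0]
    print('knob n',red.sum(),'mean',q.mean(0).round(1),'max',q.max(0).round(1),'min',q.min(0).round(1),'sphere',x[:3].round(1),np.sqrt(x[3]+x[:3]@x[:3]).round(1))
    m=px[red].mean(0);print('ray at z160',pts(f,m,s,160).round(1),m)
gr=near&(I[:,1]>I[:,0]+60)&(I[:,1]>I[:,2]+30)&(P[:,2]>105)
if gr.sum(): 
    print('green',gr.sum(),P[gr].mean(0).round(1),cv2.minAreaRect(P[gr][:,:2].astype(np.float32)))
E
python3 look.py w1.png
```

```text
Traceback (most recent call last):
  File "look.py", line 3, in <module>
    s=state();f=cams.grab_frame('wrist');save(f,sys.argv[1]);print(s['ee_pos'].round(1),s['orientation'].round(2),s['opening'].round(1),s['wrist_force'].round(1),s['clock'])
                                                                                                                  ^^^^^^^^^^^^^^^^^^
AttributeError: 'float' object has no attribute 'round'
```

View pics/w1.png

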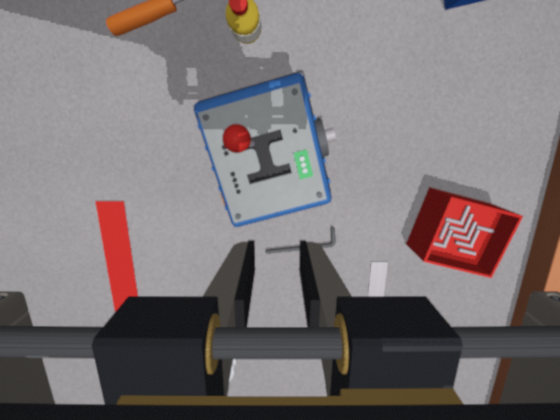

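```bash
sed -i "s/s\['opening'\].round(1)/s['opening']/" look.py; python3 look.py w2.png
```

```text
[ 590.8 -117.5  306.6] [ 1.800e+02 -6.000e-02  9.019e+01] 23.460182684621074 [-0.6  0.4 -0.1] 1.4833
plate n 9583 112.87679567283323
rect (573.49462890625, -85.99556732177734) (130.36502075195312, 149.23118591308594) 15.385045051574707
knob n 573 mean [546.3 -58.1 171.8] max [559.3 -44.6 177.3] min [532.3 -72.4 159.2] sphere [544.7 -58.6 161. ] 15.3
ray at z160 [[544.8 -58.8 160. ]] [236.23211169 138.03839442]
green 270 [623.8 -94.4 113.8] ((623.8702392578125, -94.93743133544922), (16.93946075439453, 35.41621398925781), 15.48294448852539)
```

Request:
apply_moves --pt "-0.08 0.04 0 0.12 255" --pt "-0.16 0.08 0 0.24 255" --pt "-0.2325 0.12 0 0.342 255" --pt "-0.2325 0.12 -0.1 0.342 255" --pt "-0.2325 0.12 -0.2 0.342 255" --pt "-0.2325 0.12 -0.3 0.342 255" --pt "-0.2325 0.12 -0.405 0.342 255" --pt "-0.2325 0.12 -0.405 0.342 255" --pt "-0.2325 0.12 -0.405 0.342 255" --pt "-0.2325 0.12 -0.405 0.342 255"

```text
clock: 2.37
ee_pos: [498.8, -71.4, 146.7]
orientation: [179.9, 0.0, 105.5]
wrist_force: [0.4, -0.4, 1.2]
opening: 0.5
finger_force: 0.0
```

```bash
python3 look.py w3.png
```

```text
[498.8 -71.4 146.7] [1.7987e+02 4.0000e-02 1.0546e+02] 0.5465359405893329 [ 0.4 -0.4  1.2] 2.3667
plate n 15648 112.83331598253145
rect (573.2033081054688, -82.17249298095703) (131.012451171875, 143.39219665527344) 15.404228210449219
knob n 1501 mean [541.7 -55.6 171. ] max [557.2 -43.3 177.3] min [529.4 -73.1 162.3] sphere [544.6 -58.9 160.7] 15.4
ray at z160 [[545.9 -59.6 160. ]] [351.15456362 246.47435043]
green 571 [623.5 -94.3 113.9] ((623.7545166015625, -94.64450073242188), (17.841808319091797, 36.10564422607422), 15.27925968170166)
```

View pics/w3.png

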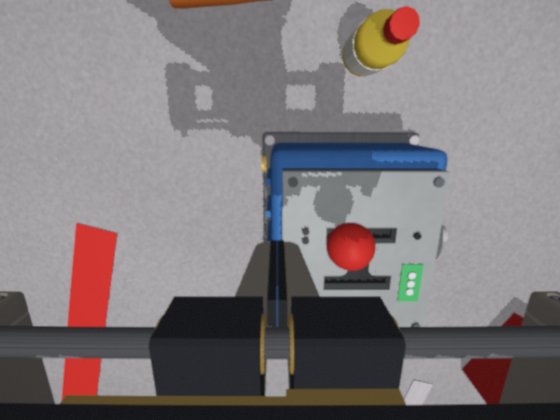

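Request:
apply_moves --pt "0.015 0.004 0 0 255" --pt "0.03 0.008 0 0 255" --pt "0.04 0.011 0 0 255" --pt "0.05 0.0137 0 0 255" --pt "0.06 0.0165 0 0 255" --pt "0.068 0.0188 0 0 255" --pt "0.072 0.02 0 0 255" --pt "0.072 0.02 0 0 255" --pt "0.072 0.02 0 0 255"

```text
clock: 3.17
ee_pos: [525.6, -64.1, 144.7]
orientation: [-180.0, -0.0, 105.4]
wrist_force: [-0.4, -0.1, 0.7]
opening: 0.5
finger_force: 0.0
```

```bash
cat >> look.py <<'E'
def G(p): p=np.array(p)[:2]-[573.5,-86]; return (np.array([[.964,.2655],[-.2655,.964]])@p).round(1)
print('TCP g',G(s['ee_pos'])); print('knob g',G(x[:3]) if red.sum()>20 else None)
E
python3 look.py w4.png
```

```text
[525.6 -64.1 144.7] [-179.97   -0.    105.38] 0.5085160534032985 [-0.4 -0.1  0.7] 3.1667
plate n 13653 112.83844361097997
rect (571.75830078125, -77.01065063476562) (130.74005126953125, 132.57981872558594) 15.392924308776855
knob n 1242 mean [545.2 -53.2 171.3] max [560.1 -43.6 187.8] min [530.2 -69.9 162.5] sphere [544.6 -58.4 161.8] 14.5
ray at z160 [[548.  -57.7 160. ]] [313.29146538 245.86634461]
green 515 [621.9 -90.5 116.8] ((595.5734252929688, -62.703147888183594), (28.03923988342285, 125.1642837524414), 43.566219329833984)
TCP g [-40.3  33.8]
knob g [-20.5  34.3]
```

Request:
apply_moves --pt "0.01 0.0027 0 0 255" --pt "0.02 0.0055 0 0 255" --pt "0.028 0.0077 0 0 255" --pt "0.028 0.0077 0 0 255" --pt "0.028 0.0077 0 0 255"

```text
clock: 3.63
ee_pos: [538.2, -60.6, 145.9]
orientation: [179.9, 0.0, 105.4]
wrist_force: [-1.6, 0.6, 5.7]
opening: 0.5
finger_force: 2.5
```

```bash
python3 look.py w5.png
```

```text
[538.2 -60.6 145.9] [1.7989e+02 2.0000e-02 1.0540e+02] 0.4884589377144366 [-1.6  0.6  5.7] 3.6333
plate n 13820 112.88543688137476
rect (569.141845703125, -67.7795181274414) (130.55352783203125, 113.69978332519531) 15.304915428161621
knob n 1071 mean [555.1 -49.7 172.1] max [567.7 -40.8 189.2] min [539.8 -67.6 163.3] sphere [554.  -55.8 162.7] 14.7
ray at z160 [[557.8 -54.4 160. ]] [309.14192344 244.43323996]
green 494 [620.9 -88.8 117.9] ((597.4813232421875, -60.53339767456055), (26.874406814575195, 115.50821685791016), 39.65850067138672)
TCP g [-27.3  33.8]
knob g [-10.8  34.2]
```

View pics/w5.png

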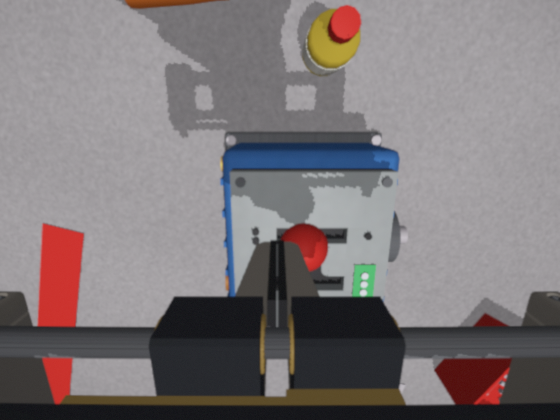

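Request:
apply_moves --pt "-0.02 -0.0055 0 0 255" --pt "-0.02 -0.0055 -0.015 0 255" --pt "-0.02 -0.0055 -0.025 0 255" --pt "-0.01 -0.0027 -0.025 0 255" --pt "0 0 -0.025 0 255" --pt "0.008 0.0022 -0.025 0 255" --pt "0.014 0.0038 -0.025 0 255" --pt "0.014 0.0038 -0.025 0 255" --pt "0.014 0.0038 -0.025 0 255"

```text
clock: 4.43
ee_pos: [543.2, -59.3, 134.9]
orientation: [179.9, 0.0, 105.4]
wrist_force: [-0.4, 0.8, 0.5]
opening: 0.2
finger_force: 0.1
```

```bash
python3 look.py w6.png
```

```text
[543.2 -59.3 134.9] [1.7995e+02 1.0000e-02 1.0540e+02] 0.24797417539277017 [-0.4  0.8  0.5] 4.4333
plate n 14019 112.89625111838203
rect (568.01904296875, -64.25480651855469) (130.54193115234375, 105.9581527709961) 15.338062286376953
knob n 1581 mean [567.5 -47.7 172.8] max [582.6 -36.9 178.7] min [554.3 -66.4 164.1] sphere [569.  -52.  162.2] 15.2
ray at z160 [[571.2 -53.  160. ]] [323.75205566 254.65907653]
green 437 [619.2 -84.8 119.7] ((597.32958984375, -57.5130500793457), (24.166667938232422, 105.98543548583984), 38.745094299316406)
TCP g [-22.1  33.8]
knob g [ 4.7 33.9]
```

Request:
apply_moves --pt "-0.025 -0.007 0 0 255" --pt "-0.048 -0.013 0 0 255" --pt "-0.058 0.027 0 0 255" --pt "-0.068 0.06 0 0 255" --pt "-0.0775 0.093 0 0 255" --pt "-0.0775 0.093 0 0 255" --pt "-0.04 0.103 0 0 255" --pt "0 0.114 0 0 255" --pt "0.0287 0.122 0 0 255" --pt "0.0287 0.122 0 0 255" --pt "0.0287 0.122 0 0 255"

```text
clock: 5.4
ee_pos: [553.5, -11.5, 134.6]
orientation: [-180.0, 0.0, 105.4]
wrist_force: [-0.8, -0.3, -0.1]
opening: -0.0
finger_force: 0.0
```

```bash
python3 look.py w7.png
```

```text
[553.5 -11.5 134.6] [-1.7995e+02  1.0000e-02  1.0536e+02] -0.007807291592690289 [-0.8 -0.3 -0.1] 5.4
plate n 8169 112.92416290500606
rect (573.8051147460938, -85.55316162109375) (130.52618408203125, 150.8424530029297) 15.437154769897461
TCP g [ 0.5 77.1]
knob g None
```

View pics/w7.png

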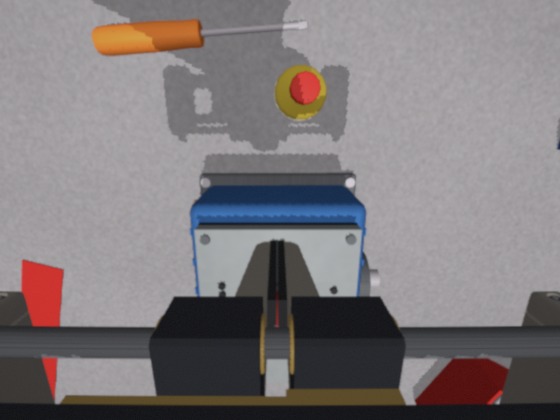

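Request:
apply_moves --pt "0.005 -0.018 0 0 255" --pt "0.01 -0.036 0 0 255" --pt "0.013 -0.048 0 0 255" --pt "0.016 -0.06 0 0 255" --pt "0.02 -0.072 0 0 255" --pt "0.023 -0.084 0 0 255" --pt "0.026 -0.096 0 0 255" --pt "0.029 -0.108 0 0 255" --pt "0.033 -0.12 0 0 255" --pt "0.036 -0.132 0 0 255" --pt "0.039 -0.144 0 0 255" --pt "0.042 -0.154 0 0 255" --pt "0.045 -0.164 0 0 255" --pt "0.048 -0.174 0 0 255" --pt "0.048 -0.174 0 0 255"

```text
clock: 6.7
ee_pos: [573.4, -81.6, 134.8]
orientation: [-180.0, 0.0, 105.3]
wrist_force: [0.3, 1.3, 1.5]
opening: 0.0
finger_force: 0.6
```

```bash
cat > side.py <<'E'
import sys
from h import *
def G(p): p=np.array(p)[:2]-[573.5,-86]; return (np.array([[.964,.2655],[-.2655,.964]])@p).round(1)
s=state();print('TCP g',G(s['ee_pos']),s['ee_pos'].round(1),s['wrist_force'].round(1),s['clock'])
for c in ['scene','side']:
    f=cams.grab_frame(c);save(f,c+sys.argv[1]+'.png')
    vv,uu=np.mgrid[:420,:560];px=np.c_[uu.ravel(),vv.ravel()];P=pts(f,px);I=f['image'].reshape(-1,3).astype(int)
    red=(abs(P[:,0]-573)<70)&(abs(P[:,1]+86)<75)&(I[:,0]>90)&(I[:,1]<70)&(I[:,2]<70)&(P[:,2]>135)&(P[:,2]<190)
    if red.sum()<8: print(c,red.sum());continue
    m=pts(f,px[red].mean(0),z=160)[0]
    print(c,red.sum(),'ray z160 g',G(m),'surf mean g',G(P[red].mean(0)),P[red].mean(0).round(1))
E
python3 side.py 1
```

```text
TCP g [1.1 4.3] [573.4 -81.6 134.8] [0.3 1.3 1.5] 6.7
scene 80 ray z160 g [  4.1 -17. ] surf mean g [  9.2 -29.3] [ 590.2 -111.8  170. ]
side 8 ray z160 g [ 18.6 -23.6] surf mean g [ 19.3 -14.8] [596.1 -95.2 168.5]
```

Request:
apply_moves --pt "0.0027 -0.01 0 0 255" --pt "0.0055 -0.02 0 0 255" --pt "0.007 -0.026 0 0 255" --pt "0.0086 -0.031 0 0 255" --pt "0.0086 -0.031 0 0 255" --pt "0.0086 -0.031 0 0 255"

```text
clock: 7.3
ee_pos: [576.6, -93.0, 134.7]
orientation: [-180.0, 0.0, 105.4]
wrist_force: [-1.3, 0.2, -0.2]
opening: 0.4
finger_force: 0.5
```

```bash
python3 side.py 2
```

```text
TCP g [ 1.1 -7.5] [576.6 -93.  134.7] [-1.3  0.2 -0.2] 7.3
scene 79 ray z160 g [  5.1 -30.9] surf mean g [  9.3 -40.9] [ 593.4 -123.   168.3]
side 7
```

Request:
apply_moves --pt "0.0013 -0.005 0 0 255" --pt "0.0026 -0.01 0 0 255" --pt "0.0026 -0.01 0 0 255"

```text
clock: 7.65
ee_pos: [577.3, -94.9, 134.7]
orientation: [-180.0, -0.2, 105.4]
wrist_force: [-2.2, 4.2, -0.7]
opening: 0.2
finger_force: 2.6
```

```bash
python3 side.py 3
```

```text
TCP g [ 1.3 -9.6] [577.3 -94.9 134.7] [-2.2  4.2 -0.7] 7.65
scene 83 ray z160 g [  5.7 -32.3] surf mean g [  9.6 -41.7] [ 593.8 -123.6  167.8]
side 7
```

```bash
python3 -c "
import cv2;i=cv2.imread('pics/scene3.png')[170:300,200:360];cv2.imwrite('pics/c3.png',cv2.resize(i,None,fx=4.5,fy=4.5,interpolation=2))"
```

```text
(no output)
```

View pics/c3.png

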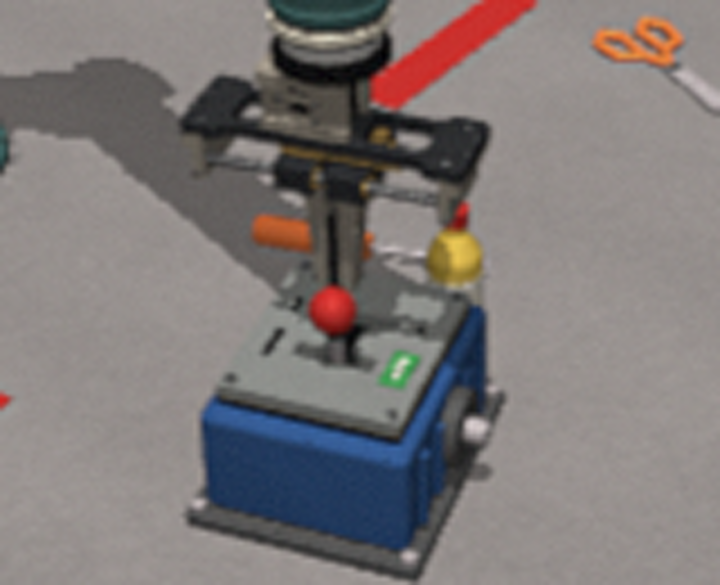

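Request:
apply_moves --pt "-0.007 0.026 0 0 255" --pt "-0.0146 0.053 0 0 255" --pt "-0.0146 0.053 0 0 255" --pt "-0.055 0.042 0 0 255" --pt "-0.1 0.03 0 0 255" --pt "-0.14 0.0185 0 0 255" --pt "-0.14 0.0185 0 0 255" --pt "-0.14 0.0185 0 0 255" --pt "-0.13 -0.02 0 0 255" --pt "-0.12 -0.055 0 0 255" --pt "-0.111 -0.0875 0 0 255" --pt "-0.111 -0.0875 0 0 255" --pt "-0.111 -0.0875 0 0 255"

```text
clock: 8.83
ee_pos: [533.9, -132.0, 134.8]
orientation: [180.0, 0.0, 105.3]
wrist_force: [0.2, 0.2, 0.4]
opening: 0.5
finger_force: 0.0
```

```bash
python3 look.py w8.png
```

```text
[ 533.9 -132.   134.8] [179.98   0.   105.32] 0.5404820755342038 [0.2 0.2 0.4] 8.8333
plate n 26925 112.93991917378693
rect (574.3353271484375, -86.08741760253906) (130.84706115722656, 150.2830047607422) 15.395998001098633
knob n 1748 mean [ 583.6 -114.4  172.3] max [ 599.  -102.   178.1] min [ 571.6 -130.5  163.3] sphere [ 587.  -117.6  162. ] 15.3
ray at z160 [[ 589.2 -119.   160. ]] [368.37070938 255.71167048]
green 831 [623.9 -94.7 113.8] ((624.070556640625, -95.1948013305664), (18.573467254638672, 36.07049560546875), 14.923089027404785)
TCP g [-50.3 -33.8]
knob g [  4.6 -34.1]
```

Request:
apply_moves --pt "0.024 0.0066 0 0 255" --pt "0.048 0.0132 0 0 255" --pt "0.06 0.0165 0 0 255" --pt "0.07 0.0193 0 0 255" --pt "0.08 0.022 0 0 255" --pt "0.09 0.0248 0 0 255" --pt "0.1 0.0275 0 0 255" --pt "0.11 0.0303 0 0 255" --pt "0.12 0.033 0 0 255" --pt "0.127 0.035 0 0 255" --pt "0.132 0.0364 0 0 255" --pt "0.132 0.0364 0 0 255" --pt "0.132 0.0364 0 0 255"

```text
clock: 9.97
ee_pos: [586.9, -117.3, 134.9]
orientation: [179.9, 0.0, 105.4]
wrist_force: [-0.7, -0.1, 0.1]
opening: 0.0
finger_force: 0.4
```

```bash
python3 look.py w9.png; python3 side.py 4
```

```text
[ 586.9 -117.3  134.9] [1.7993e+02 4.0000e-02 1.0539e+02] 0.04567289351606964 [-0.7 -0.1  0.1] 9.9667
plate n 27021 112.9190992674175
rect (573.8565673828125, -86.27859497070312) (130.6925506591797, 150.55880737304688) 15.360038757324219
knob n 1468 mean [ 610.3 -106.1  170. ] max [625.  -95.5 183.8] min [ 596.9 -122.6  160.9] sphere [ 611.2 -110.6  159.9] 14.8
ray at z160 [[ 613.1 -110.3  160. ]] [321.39918256 252.93119891]
green 746 [624.  -92.9 113.9] ((622.25537109375, -95.46100616455078), (21.6291561126709, 35.65189743041992), 14.873882293701172)
TCP g [  4.6 -33.7]
knob g [ 29.8 -33.7]
TCP g [  4.6 -33.9] [ 586.9 -117.4  135. ] [-1.   0.3  0.2] 10.0167
scene 82 ray z160 g [ 31.8 -37.1] surf mean g [ 34.2 -43.4] [ 618.  -118.7  165.3]
side 60 ray z160 g [ 31.8 -32.6] surf mean g [ 32.2 -26.4] [ 611.6 -102.9  166. ]
```

Knob at about 30 mm forward; push about 6 mm more, to the stop.

Request:
apply_moves --pt "0.005 0.0014 0 0 255" --pt "0.01 0.0027 0 0 255" --pt "0.015 0.0041 0 0 255" --pt "0.015 0.0041 0 0 255" --pt "0.015 0.0041 0 0 255"

```text
clock: 10.53
ee_pos: [591.9, -115.8, 134.7]
orientation: [-180.0, 0.0, 105.4]
wrist_force: [-3.2, -1.8, -0.1]
opening: 0.5
finger_force: 1.2
```

```bash
python3 look.py w10.png
```

```text
[ 591.9 -115.8  134.7] [-1.7996e+02  1.0000e-02  1.0537e+02] 0.4649272405438474 [-3.2 -1.8 -0.1] 10.5333
plate n 27159 112.95601559577094
rect (573.7383422851562, -86.21859741210938) (130.86204528808594, 150.47653198242188) 15.356034278869629
knob n 1437 mean [ 615.  -104.7  169.1] max [629.1 -94.2 184.2] min [ 601.5 -121.5  159.8] sphere [ 615.6 -109.3  159.2] 14.6
ray at z160 [[ 617.5 -108.4  160. ]] [320.51217815 252.29018789]
green 660 [623.8 -91.8 113.9] ((623.5040283203125, -95.06905364990234), (18.927614212036133, 34.6192512512207), 14.998503684997559)
TCP g [  9.8 -33.6]
knob g [ 34.4 -33.6]
```

Home at 34.4 mm. One small extra press, then back off and rise clear.

Request:
apply_moves --pt "0.004 0.001 0 0 255" --pt "0.004 0.001 0 0 255" --pt "0.004 0.001 0 0 255" --pt "-0.02 -0.0055 0 0 255" --pt "-0.06 -0.0165 0 0 255" --pt "-0.1 -0.0275 0 0 255" --pt "-0.14 -0.0385 0 0 255" --pt "-0.14 -0.0385 0.1 0 255" --pt "-0.14 -0.0385 0.2 0 255" --pt "-0.14 -0.0385 0.3 0 255" --pt "-0.14 -0.0385 0.3 0 255" --pt "-0.14 -0.0385 0.3 0 255" --pt "-0.14 -0.0385 0.3 0 255"

```text
clock: 11.67
ee_pos: [536.2, -130.5, 254.7]
orientation: [179.9, 0.0, 105.4]
wrist_force: [-0.0, 0.0, 0.1]
opening: 0.2
finger_force: 0.0
```

```bash
python3 look.py w11.png
```

```text
[ 536.2 -130.5  254.7] [1.7993e+02 1.0000e-02 1.0541e+02] 0.15693702629895293 [-0.   0.   0.1] 11.6667
plate n 12629 112.87748321297892
rect (574.0813598632812, -86.11152648925781) (130.53530883789062, 148.6907958984375) 15.3795166015625
knob n 627 mean [ 612.7 -107.8  168.9] max [627.6 -94.8 174.2] min [ 600.7 -123.1  161.4] sphere [ 615.7 -109.6  158.4] 15.2
ray at z160 [[ 615.8 -109.5  160. ]] [359.26634769 202.3460925 ]
green 230 [622.6 -88.  113.8] ((622.6400146484375, -89.503173828125), (17.42898178100586, 24.18021011352539), 15.803974151611328)
TCP g [-47.8 -32.9]
knob g [ 34.4 -33.9]
```

View pics/w11.png

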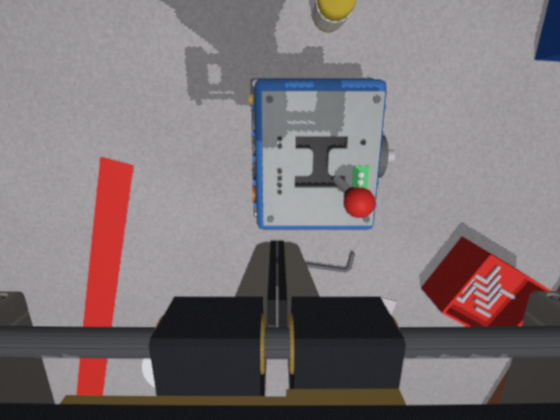

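The knob (359,203) stands over the far end of the right leg, 34.4 mm forward and 33.9 mm right, with the hand clear.

```bash
python3 -c "
from plant import sign_off
print(sign_off())"
```

```text
the job is handed in; nothing more can be done
None
```

The lever is in third: my last measurement put the knob 34.4 mm forward and 33.9 mm right, which matches the slot's end, with the hand clear. I handed the job in at about 12 s; `sign_off()` gave no verdict.

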